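# Transfer a wheel set from the supply rack to the kit rack

## Robot

A 7-joint arm with a two-finger parallel gripper is mounted at the origin on the work surface. World frame = base frame: x ahead of the robot, y to its left, z up, the work surface at z = 0. Lengths are in mm, angles in rad, forces in N, time in s.
With the tool pointing down it reaches from about 350 to 900 mm from the base axis. Payload 8.1 kg.
Tool frame: the origin (TCP) lies at the very end of the fingers, on their centre line; the grasp point (between the pads) lies 19 mm behind it; z points along the fingers, y is the line along which they close (so a half turn about z gives the same grasp; the last joint's range is limited). The gripper opens to 85 mm and grips with 20 to 120 N. Pads are 22 mm wide; open, the fingers measure 114 mm over their backs; the gripper's body (76 mm by 85 mm) begins 54 mm behind the grasp point. The pads swing forward as they close: fully open they stand 13 mm farther back than shut.
Start: joints at [1.049, 0.434, 0.025, 1.573, -0.012, 1.134, -0.075], TCP at [254.144, -571.01, 231.323] pointing down, gripper open.
Joint ranges: [-2.62, 2.62], [-0.44, 2.09], [-1.27, 1.32], [0.08, 2.57], [-1.32, 4.46], [0.12, 2], [-2.74, 2.74]. Speed limits (rad/s): [2.22, 2.22, 3.01, 3.01, 3.14, 3.14, 3.14].

## Interface

Orientations are given as a 3x3 rotation matrix whose columns are the frame's x, y, z axes.
In Python, from bench import robot, viewer, order gives the robot as it stands. The module is installed in compiled form; this text tells all that it offers.
- The arm moves only by the tool servo_tool, never from a script. Its argument "rows" is a list that holds one entry, the list of rows, each a list of 7 numbers: the shift along the tool's x, y, z normalised to -1 to 1, where 1 is 0.8 m, then the turn, a rotation vector about the tool's x, y, z normalised to -1 to 1, where 1 is 90 degrees, then the opening, from -1 (shut) to 1 (fully open). A call has 1 to 5 rows; each row is the pose to reach, as a shift and turn from the pose commanded when the call began, along the tool's axes at that moment; what a row does not reach only later rows make up. A row lasts 1/8 s, in which the tool goes at most 62.5 mm and 10.7 degrees, less where a joint would pass 70% of its speed; a pose out of reach is approached as far as the arm can. A call with a number of a shift or a turn outside -1 to 1 is refused whole. A call with a gripper value outside its range is refused whole. The fingers move at their own pace and stop on an object; the grip force is fixed at half the most. Time passes only in rows, so rows that repeat a pose let the fingers close. It gives the time, the measured TCP pose, the force, the opening and the grip force at its end, in the units of the state.
- robot.observe(): the state, without advancing time (a new reading comes with each control period).
- viewer.get_image(name): name is "side" or "top"; returns the picture (384x512x3 uint8, blue, green, red); there is no depth.
- viewer.get_calibration(name): a dict with "K" (3x3 intrinsics, pixels), "R" (3x3) and "t" (3): a world point X has camera coordinates R X + t. Camera axes: x right, y down, z forward; pixel columns grow to the right and rows downward; lengths in mm; the calibration is good to about 2 mm. A picture is of the moment at which its call begins. get_calibration takes no time and is no camera call.
- order.finish_job(): hands the job in; it is judged then, once.
The state is a dict: "time_s": time; "joint_pos": joint angles; "joint_velocities": joint speeds; "joint_torque": joint torques, N m; "position": TCP position; "orientation": TCP orientation; "wrist_force": force on the tool from outside, world axes, zero at the start; "torque": the same for the moment, N m; "width": finger opening in mm; "gripper_force": force on a finger pad.
Only numpy, scipy, OpenCV 4.12 (cv2) and the standard library are available. Lean on these libraries where they do the work, as an engineer would, in place of code of your own. Each camera call takes 0.05 s, during which the arm holds its last target. There are 200 camera calls.

## Task

Move the four skate wheels from the wire supply rack to the kit rack, one by one, so that each stands upright, fully seated in the nest that is curved to its size and the row follows the order of the nests. Do not let a wheel fall onto the bench.

Things in the scene. Friction and masses are not known exactly. Their poses are not given: they have to be found in the camera images.
- wheel_64: Inline skate wheel, the smallest wheel: 64 mm in diameter, off-white tread, black core. Starts on edge in the steel wire supply rack, its centre 60 mm above the bench. Origin at its centre; y is the axle (level, along the row, places 80 mm apart); its turn about the axle means nothing. 24 mm wide over flat sides, to be pinched from above; the outer 11 mm taper to an 11 mm tread.
- wheel_76: Inline skate wheel, the second smallest wheel: 76 mm in diameter, off-white tread, black core. Starts on edge in the steel wire supply rack, its centre 67 mm above the bench. Origin at its centre; y is the axle (level, along the row, places 80 mm apart); its turn about the axle means nothing. 24 mm wide over flat sides, to be pinched from above; the outer 11 mm taper to an 11 mm tread.
- wheel_90: Inline skate wheel, the second largest wheel: 90 mm in diameter, off-white tread, black core. Starts on edge in the steel wire supply rack, its centre 75 mm above the bench. Origin at its centre; y is the axle (level, along the row, places 80 mm apart); its turn about the axle means nothing. 24 mm wide over flat sides, to be pinched from above; the outer 11 mm taper to an 11 mm tread.
- wheel_110: Inline skate wheel, the largest wheel: 110 mm in diameter, off-white tread, black core. Starts on edge in the steel wire supply rack, its centre 86 mm above the bench. Origin at its centre; y is the axle (level, along the row, places 80 mm apart); its turn about the axle means nothing. 24 mm wide over flat sides, to be pinched from above; the outer 11 mm taper to an 11 mm tread.
- nest_64: Grey nest for the 64 mm wheel, fixed on the kit rack's aluminium rail: its curved seat 45 mm long (57 outside), between 5 mm cheeks 28 mm apart. Origin: middle of its underside, 20 mm above the bench; x along the nest, y across the cheeks (the axle's way, along the row, nests 74 to 86 mm apart), z up. Above the origin: seat's lowest point 8 mm, cheek tops 22, seated wheel's centre 40.
- nest_76: Grey nest for the 76 mm wheel, fixed on the kit rack's aluminium rail: its curved seat 54 mm long (66 outside), between 5 mm cheeks 28 mm apart. Origin: middle of its underside, 20 mm above the bench; x along the nest, y across the cheeks (the axle's way, along the row, nests 74 to 86 mm apart), z up. Above the origin: seat's lowest point 8 mm, cheek tops 22, seated wheel's centre 46.
- nest_90: Grey nest for the 90 mm wheel, fixed on the kit rack's aluminium rail: its curved seat 64 mm long (76 outside), between 5 mm cheeks 28 mm apart. Origin: middle of its underside, 20 mm above the bench; x along the nest, y across the cheeks (the axle's way, along the row, nests 74 to 86 mm apart), z up. Above the origin: seat's lowest point 8 mm, cheek tops 22, seated wheel's centre 53.
- nest_110: Grey nest for the 110 mm wheel, fixed on the kit rack's aluminium rail: its curved seat 78 mm long (90 outside), between 5 mm cheeks 28 mm apart. Origin: middle of its underside, 20 mm above the bench; x along the nest, y across the cheeks (the axle's way, along the row, nests 74 to 86 mm apart), z up. Above the origin: seat's lowest point 8 mm, cheek tops 22, seated wheel's centre 63.
There are look-alikes about, which are no part of the job. What is shaped like the wheel_64 but blue is not meant. What is shaped like the wheel_110 but purple is not meant.

How it is judged (in metres and radians):
At the end, for the whole second after the job is handed in: All four wheels are at rest, each in the nest of its own size: wheel centre within 8 mm of the nest's middle along and across, within 5 mm of the seated height, axle within 0.2 rad of the nest's y axis (x of wheel_64 in the frame of nest_64 between -0.008 and 0.008 m and y of wheel_64 in the frame of nest_64 between -0.008 and 0.008 m and z of wheel_64 in the frame of nest_64 between 0.035 and 0.045 m and angle between the y axis of wheel_64 and the y axis of nest_64, either way round below 0.2 rad and linear speed of each of wheel_64, wheel_76, wheel_90, wheel_110 below 0.02 m/s and angular speed of each of wheel_64, wheel_76, wheel_90, wheel_110 below 0.3 rad/s and x of wheel_76 in the frame of nest_76 between -0.008 and 0.008 m and y of wheel_76 in the frame of nest_76 between -0.008 and 0.008 m and z of wheel_76 in the frame of nest_76 between 0.041 and 0.051 m and angle between the y axis of wheel_76 and the y axis of nest_76, either way round below 0.2 rad and x of wheel_90 in the frame of nest_90 between -0.008 and 0.008 m and y of wheel_90 in the frame of nest_90 between -0.008 and 0.008 m and z of wheel_90 in the frame of nest_90 between 0.048 and 0.058 m and angle between the y axis of wheel_90 and the y axis of nest_90, either way round below 0.2 rad and x of wheel_110 in the frame of nest_110 between -0.008 and 0.008 m and y of wheel_110 in the frame of nest_110 between -0.008 and 0.008 m and z of wheel_110 in the frame of nest_110 between 0.058 and 0.068 m and angle between the y axis of wheel_110 and the y axis of nest_110, either way round below 0.2 rad); the robot touches nothing.
It fails at once if the 64 mm wheel falls onto the bench (height (world z) of wheel_64 below 0.044 m).
It fails at once if the 76 mm wheel falls onto the bench (height (world z) of wheel_76 below 0.05 m).
It fails at once if the 90 mm wheel falls onto the bench (height (world z) of wheel_90 below 0.057 m).
It fails at once if the 110 mm wheel falls onto the bench (height (world z) of wheel_110 below 0.067 m).
It also fails if it takes over 96 s, if anything falls off the work surface, if the arm or the gripper's body presses on something with over 40 N, if the wrist force passes 120 N, or if a joint passes its speed limit or range.

## Working session

There is one attempt and no reset: what is moved stays moved. The work goes in short steps, Python scripts to look and compute and a tool call to move; the robot and the scene stay as the last step left them, time stands still between calls to the robot, and variables do not carry over. Pictures are saved under pics/ and viewed, at most 14 in all, crops included, and the job is handed in when it is done.

Besides the shell and the picture viewer there is one more tool, called by a JSON object that holds its "method" and its "body", one argument or row to a line. servo_tool: Moves the arm, as the interface text tells. Scaled input: -1 to 1 covers 0.8 m each way for a shift and 90 degrees each way for a turn. Its arguments: {"type":"object","properties":{"rows":{"type":"array"}},"required":["rows"]}

```bash
mkdir -p pics; python3 - <<'E'
from bench import robot,viewer
import cv2,numpy as np
for n in("side","top"):
    cv2.imwrite(f"pics/{n}0.png",cv2.resize(viewer.get_image(n),(768,576)))
    c=viewer.get_calibration(n);R=np.array(c["R"]);print(n,np.round(c["K"],1).tolist(),np.round(R,3).tolist(),"cam",np.round(-R.T@np.array(c["t"]),0))
s=robot.observe();print(s["time_s"],np.round(s["position"],1),np.round(s["orientation"],3).tolist(),s["width"])
E
```

```text
side [[462.6, 0.0, 263.1], [0.0, 462.6, 187.3], [0.0, 0.0, 1.0]] [[0.972, -0.233, 0.004], [-0.159, -0.675, -0.72], [0.17, 0.699, -0.694]] cam [ 336. -605.  720.]
top [[431.9, 0.0, 255.0], [0.0, 431.9, 192.7], [0.0, 0.0, 1.0]] [[0.024, -1.0, 0.012], [-0.996, -0.025, -0.085], [0.086, -0.01, -0.996]] cam [ 442.   44. 1045.]
0.1 [ 253.9 -570.6  230.6] [[0.914, 0.407, -0.001], [0.407, -0.914, 0.001], [-0.0, -0.001, -1.0]] 85.4229695013785
```

View pics/side0.png

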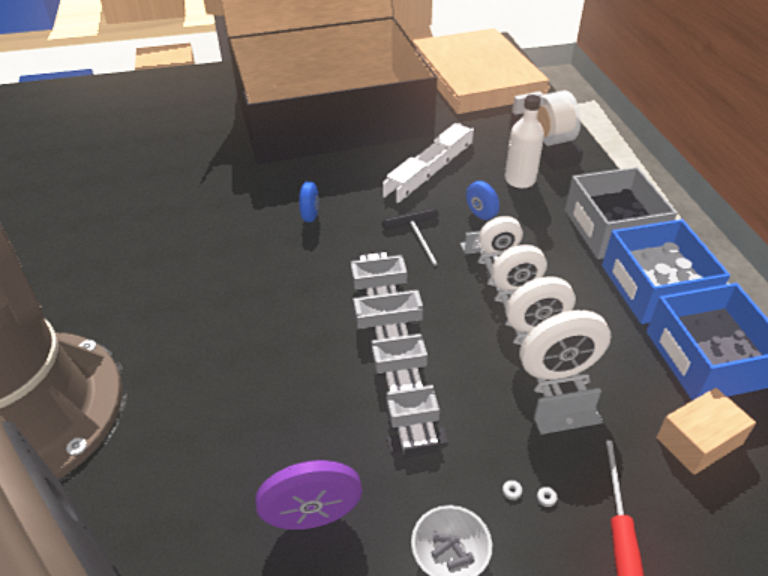

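View pics/top0.png

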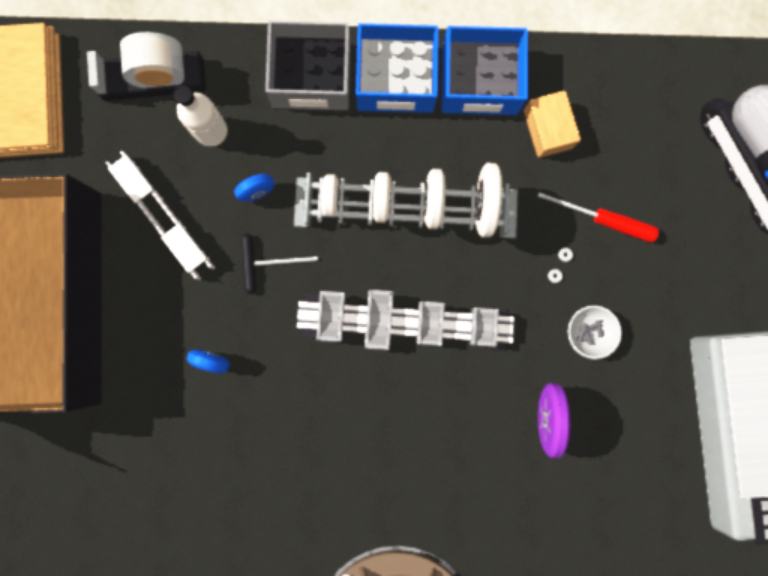

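The top view shows the supply row at 768-scale (330–490, 200), with sizes growing to the right. The nest row is at (330–487, 320), and the second nest from the left looks longest. I'll enlarge both rows to measure them.

```bash
python3 - <<'E'
from bench import viewer
import cv2,numpy as np
im=viewer.get_image("top");cv2.imwrite("pics/topraw.png",im)
s=viewer.get_image("side");cv2.imwrite("pics/sideraw.png",s)
c=im[105:237,190:350];cv2.imwrite("pics/topcrop.png",cv2.resize(c,None,fx=4.5,fy=4.5,interpolation=cv2.INTER_CUBIC))
h=cv2.cvtColor(im,cv2.COLOR_BGR2HSV)
for nm,(y0,y1),lo in(("wheel",(105,162),185),("nest",(190,237),95)):
    m=np.zeros(im.shape[:2],np.uint8)
    m[y0:y1,195:347]=((h[y0:y1,195:347,2]>lo)&(h[y0:y1,195:347,1]<60))*255
    n,l,st,ce=cv2.connectedComponentsWithStats(m)
    for i in range(1,n):
        if st[i,4]>25: print(nm,st[i].tolist(),np.round(ce[i],1))
m=(h[190:237,195:347,2]>95);print("nest col heights",m.sum(0).tolist())
E
```

```text
wheel [317, 109, 17, 49, 574] [326.1 132.3]
wheel [283, 113, 13, 39, 400] [289.4 131.6]
wheel [242, 115, 17, 32, 380] [251.9 130.8]
wheel [197, 116, 9, 35, 185] [201.3 134.9]
wheel [207, 116, 17, 29, 313] [216.8 130.1]
nest [197, 193, 146, 41, 3628] [266.9 213.8]
nest col heights [0, 0, 6, 16, 19, 19, 19, 19, 20, 20, 19, 19, 19, 19, 19, 22, 26, 30, 33, 34, 34, 34, 34, 34, 34, 34, 34, 34, 34, 34, 34, 34, 33, 26, 26, 18, 18, 18, 18, 18, 17, 16, 18, 18, 19, 19, 19, 19, 29, 30, 39, 40, 40, 40, 40, 40, 40, 40, 40, 40, 40, 41, 41, 40, 39, 31, 29, 18, 18, 17, 17, 18, 18, 18, 18, 19, 19, 19, 19, 18, 18, 18, 22, 24, 29, 29, 29, 29, 29, 29, 29, 29, 29, 29, 30, 30, 30, 30, 30, 30, 24, 23, 18, 17, 17, 17, 18, 18, 18, 18, 18, 19, 19, 19, 19, 19, 19, 19, 22, 24, 26, 25, 25, 26, 26, 26, 26, 26, 26, 26, 26, 26, 26, 25, 25, 25, 24, 22, 17, 17, 17, 16, 18, 18, 18, 19, 19, 14, 0, 0, 0, 0]
```

View pics/topcrop.png

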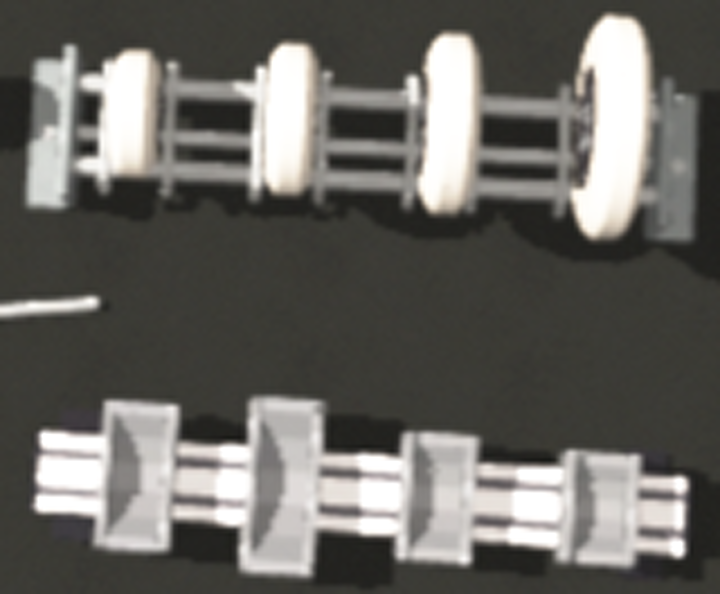

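The crop shows the nests, left to right, as 90, 110, 76, 64 (lengths about 33, 39.5, 29 and 25 px at 2.32 mm/px, which matches the given sizes). The wheels run 64, 76, 90, 110. I'll turn the corner and tip pixels into poses.

```bash
cat > h.py <<'E'
from bench import robot,viewer
import numpy as np
C={n:viewer.get_calibration(n) for n in("top","side")}
def ray(n,p,z):
    c=C[n];R=np.array(c["R"]);o=-R.T@np.array(c["t"]).ravel();d=R.T@np.linalg.inv(c["K"])@[p[0],p[1],1.]
    return o+d*(z-o[2])/d[2]
def proj(n,X):
    c=C[n];q=np.array(c["K"])@(np.array(c["R"])@X+np.array(c["t"]).ravel());return q[:2]/q[2]
crop=lambda u,v:((u+.5)/4.5-.5+190,(v+.5)/4.5-.5+105)
E
python3 - <<'E'
from h import *
W={64:((137,48),(128,178),60),76:((294,41),(287,196),67),90:((454,31),(445,215),75),110:((612,13),(603,242),86)}
S={64:(503,241),76:(523,271),90:(544,313),110:(569,354)}
for k,(a,b,z) in W.items():
    A,B=ray("top",crop(*a),z),ray("top",crop(*b),z);m=(A+B)/2;d=A-B
    h=m+[0,-8,0]
    print(k,m.round(1),"len",np.linalg.norm(d).round(1),"yaw",np.arctan2(d[1],d[0]).round(3),"side face proj",(proj("side",h)*1.5).round(1),S[k])
N={90:[(106,401),(180,405),(168,551),(95,545)],110:[(251,396),(325,401),(313,576),(239,570)],76:[(403,432),(480,437),(472,565),(396,558)],64:[(567,449),(641,455),(633,567),(560,562)]}
for k,c in N.items():
    P=np.array([ray("top",crop(*p),42) for p in c]);d=P[0]+P[1]-P[2]-P[3]
    print("nest",k,P.mean(0).round(1),"len",np.linalg.norm(d/2).round(1),"wid",np.linalg.norm(P[0]-P[1]).round(1),"yaw",np.arctan2(d[1],d[0]).round(3),[(proj("side",p)*1.5).round(0).tolist() for p in P])
E
```

```text
64 [671.  120.9  60. ] len 68.1 yaw -0.037 side face proj [501.2 237.7] (503, 241)
76 [668.7  39.5  67. ] len 80.6 yaw -0.021 side face proj [520.4 271.5] (523, 271)
90 [666.7 -41.2  75. ] len 95.0 yaw -0.031 side face proj [542.3 309. ] (544, 313)
110 [ 664.  -119.6   86. ] len 117.0 yaw -0.029 side face proj [566.7 349.2] (569, 354)
nest 90 [485.4 114.   42. ] len 75.0 wid 38.3 yaw -0.049 [[400.0, 254.0], [406.0, 272.0], [353.0, 278.0], [350.0, 261.0]]
nest 110 [481.9  39.2  42. ] len 90.2 wid 38.4 yaw -0.044 [[416.0, 289.0], [422.0, 308.0], [356.0, 317.0], [352.0, 297.0]]
nest 76 [477.5 -41.3  42. ] len 65.6 wid 40.0 yaw -0.042 [[419.0, 332.0], [426.0, 355.0], [375.0, 363.0], [370.0, 339.0]]
nest 64 [ 474.2 -125.3   42. ] len 58.2 wid 38.5 yaw -0.057 [[432.0, 384.0], [439.0, 409.0], [391.0, 416.0], [385.0, 391.0]]
```

```bash
python3 - <<'E'
import cv2
s=cv2.imread("pics/sideraw.png");c=s[130:305,225:420];cv2.imwrite("pics/sidecrop.png",cv2.resize(c,None,fx=3.4,fy=3.4,interpolation=cv2.INTER_CUBIC))
E
```

```text
(no output)
```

View pics/sidecrop.png

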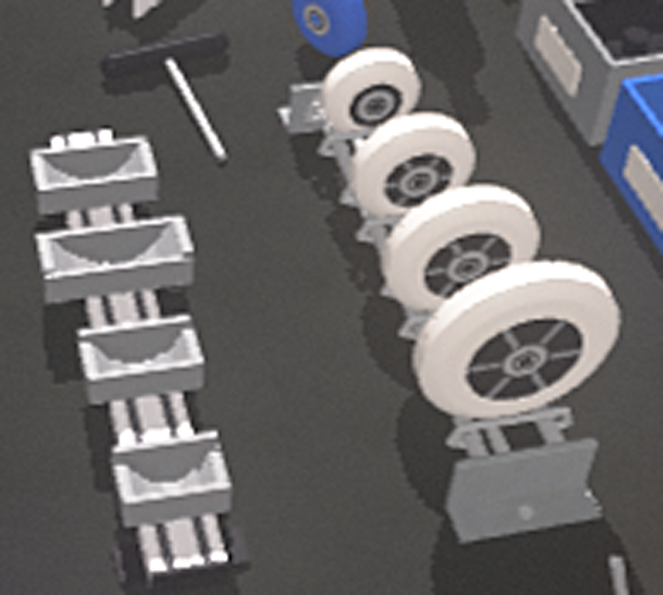

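The poses agree in both views. Next I'll check how high the wire dividers stand and work out the first approach, to wheel_110.

```bash
cat >> h.py <<'E'
def go(x,y,z,yaw):
    from scipy.spatial.transform import Rotation as Ro
    s=robot.observe();R=np.array(s["orientation"]);p=np.array(s["position"])
    c,n=np.cos(yaw),np.sin(yaw);T=np.array([[c,n,0],[n,-c,0],[0,0,-1.]])
    print("t",s["time_s"],"p",p.round(1),"w",round(s["width"],1),"f",np.round(s["wrist_force"],1),"shift",np.round(R.T@(np.array([x,y,z])-p)/800,3),"turn",np.round(Ro.from_matrix(R.T@T).as_rotvec()/(np.pi/2),3))
E
python3 - <<'E'
from h import *
o=np.array(ray("side",(0,0),0))
for p,y in(((515,412),-137),((570,408),-137),((455,437),-140)):
    q=(225+p[0]/3.4,130+p[1]/3.4);a=ray("side",q,0);b=ray("side",q,100);print((a+(b-a)*(y-a[1])/(b[1]-a[1])).round(1))
go(664,-120,225,-0.029)
E
```

```text
[ 665.1 -137.    44.4]
[ 698.7 -137.    38.1]
[ 630.5 -140.    36.7]
t 0.2 p [ 254.  -570.7  230.8] w 85.6 f [ 0.9  0.6 -0.2] shift [ 0.697 -0.306  0.008] turn [-0.001  0.     0.285]
```

{"method": "servo_tool", "body": {
  "rows": [
    [[0.697, -0.306, 0.008, 0, 0, 0.285, 0.3], [0.697, -0.306, 0.008, 0, 0, 0.285, 0.3], [0.697, -0.306, 0.008, 0, 0, 0.285, 0.3], [0.697, -0.306, 0.008, 0, 0, 0.285, 0.3], [0.697, -0.306, 0.008, 0, 0, 0.285, 0.3]]
  ]
}}

```text
time_s: 0.82
position: [464.2, -339.9, 228.1]
orientation: [[1.0, -0.029, 0.0], [-0.029, -1.0, -0.0], [0.0, 0.0, -1.0]]
wrist_force: [0.4, -0.4, -0.6]
width: 55.6
gripper_force: 0.0
```

```bash
python3 -c "
from h import *
go(664,-120,225,-0.029)"
```

```text
t 0.825 p [ 464.2 -339.9  228.1] w 55.6 f [ 0.4 -0.4 -0.6] shift [ 0.242 -0.282  0.004] turn [ 0. -0. -0.]
```

{"method": "servo_tool", "body": {
  "rows": [
    [[0.242, -0.282, 0.004, 0, 0, 0, 0.1], [0.242, -0.282, 0.004, 0, 0, 0, 0.1], [0.242, -0.282, 0.004, 0, 0, 0, 0.1], [0.242, -0.282, 0.004, 0, 0, 0, 0.1], [0.242, -0.282, 0.004, 0, 0, 0, 0.1]]
  ]
}}

```text
time_s: 1.45
position: [664.6, -118.6, 224.5]
orientation: [[1.0, -0.027, -0.0], [-0.027, -1.0, 0.001], [-0.0, -0.001, -1.0]]
wrist_force: [0.5, -0.4, -0.5]
width: 47.0
gripper_force: 0.0
```

```bash
python3 -c "
from h import *
go(664,-120,78,-0.029)"
```

```text
t 1.45 p [ 664.6 -118.6  224.5] w 47.0 f [ 0.5 -0.4 -0.5] shift [-0.001  0.002  0.183] turn [-0.001  0.     0.001]
```

{"method": "servo_tool", "body": {
  "rows": [
    [[0, 0.002, 0.06, 0, 0, 0, 0.1], [0, 0.002, 0.12, 0, 0, 0, 0.1], [0, 0.002, 0.16, 0, 0, 0, 0.1], [0, 0.002, 0.183, 0, 0, 0, 0.1], [0, 0.002, 0.183, 0, 0, 0, 0.1]]
  ]
}}

```text
time_s: 2.08
position: [662.4, -123.3, 77.5]
orientation: [[1.0, -0.029, -0.002], [-0.029, -1.0, 0.0], [-0.002, -0.0, -1.0]]
wrist_force: [0.2, 0.6, 0.2]
width: 46.8
gripper_force: 0.0
```

{"method": "servo_tool", "body": {
  "rows": [
    [[0, 0, 0, 0, 0, 0, -0.2], [0, 0, 0, 0, 0, 0, -0.4], [0, 0, 0, 0, 0, 0, -0.7], [0, 0, 0, 0, 0, 0, -1], [0, 0, 0, 0, 0, 0, -1]]
  ]
}}

```text
time_s: 2.7
position: [664.1, -123.4, 80.1]
orientation: [[1.0, -0.029, 0.003], [-0.029, -1.0, -0.0], [0.003, 0.0, -1.0]]
wrist_force: [-0.3, 0.1, 6.6]
width: 23.1
gripper_force: 58.5
```

```bash
python3 - <<'E'
from h import *
import cv2
im=viewer.get_image("side");cv2.imwrite("pics/g110.png",cv2.resize(im[100:310,200:440],None,fx=2.5,fy=2.5))
go(664,-120,78,-0.029)
E
```

```text
t 2.75 p [ 664.1 -123.4   80.1] w 23.1 f [-0.7  0.3  6.4] shift [-0.    -0.004  0.003] turn [ 0.    -0.002 -0.   ]
```

View pics/g110.png

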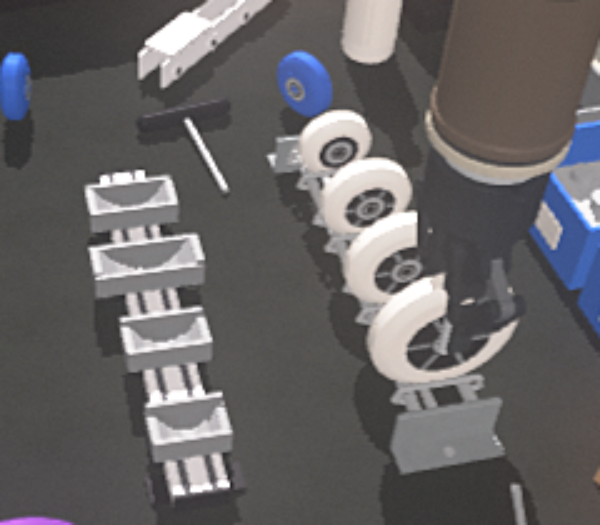

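Wheel_110 is pinched: width 23 mm, force 58 N. The side view shows the pads on its flat sides at about (460, 300). Lifting it.

{"method": "servo_tool", "body": {
  "rows": [
    [[0, 0, -0.02, 0, 0, 0, -1], [0, 0, -0.06, 0, 0, 0, -1], [0, 0, -0.11, 0, 0, 0, -1], [0, 0, -0.16, 0, 0, 0, -1], [0, 0, -0.16, 0, 0, 0, -1]]
  ]
}}

```text
time_s: 3.38
position: [665.1, -123.6, 211.4]
orientation: [[1.0, -0.029, 0.007], [-0.029, -1.0, -0.001], [0.007, 0.001, -1.0]]
wrist_force: [1.2, -0.1, -2.5]
width: 23.7
gripper_force: 58.7
```

```bash
python3 -c "
from h import *
go(481.9,39.2,210,-0.047)"
```

```text
t 3.375 p [ 665.1 -123.6  211.4] w 23.7 f [ 1.2 -0.1 -2.5] shift [-0.235 -0.197 -0.   ] turn [ 0.    -0.005  0.011]
```

{"method": "servo_tool", "body": {
  "rows": [
    [[-0.04, -0.035, 0, 0, 0, 0.003, -1], [-0.1, -0.085, 0, 0, 0, 0.006, -1], [-0.165, -0.14, 0, 0, 0, 0.011, -1], [-0.215, -0.18, 0, 0, 0, 0.011, -1], [-0.235, -0.197, 0, 0, 0, 0.011, -1]]
  ]
}}

```text
time_s: 4.0
position: [476.6, 41.8, 206.3]
orientation: [[0.999, -0.043, -0.002], [-0.043, -0.999, 0.0], [-0.002, -0.0, -1.0]]
wrist_force: [0.9, 0.0, -1.9]
width: 23.2
gripper_force: 58.8
```

{"method": "servo_tool", "body": {
  "rows": [
    [[0, 0, 0.05, 0, 0, 0, -1], [0, 0, 0.1, 0, 0, 0, -1], [0, 0, 0.1, 0, 0, 0, -1], [0, 0, 0.1, 0, 0, 0, -1]]
  ]
}}

```text
time_s: 4.5
position: [480.5, 39.5, 127.4]
orientation: [[0.999, -0.047, 0.001], [-0.047, -0.999, -0.0], [0.001, -0.0, -1.0]]
wrist_force: [-0.0, 0.8, -1.5]
width: 23.7
gripper_force: 58.9
```

```bash
python3 - <<'E'
from h import *
import cv2
im=viewer.get_image("side");cv2.imwrite("pics/n110.png",cv2.resize(im[100:280,190:390],None,fx=3.2,fy=3.2))
go(481.9,39.2,100,-0.047)
p=robot.observe()["position"]
print("expected wheel face hub px in crop",(np.array(proj("side",np.array(p)+[0,-12,6]))-[190,100])*3.2)
E
```

```text
t 4.55 p [480.9  39.6 127.8] w 23.7 f [ 0.2 -0.1 -1.1] shift [0.001 0.001 0.035] turn [-0.    -0.001  0.   ]
expected wheel face hub px in crop [219.49668924 230.88862217]
```

View pics/n110.png

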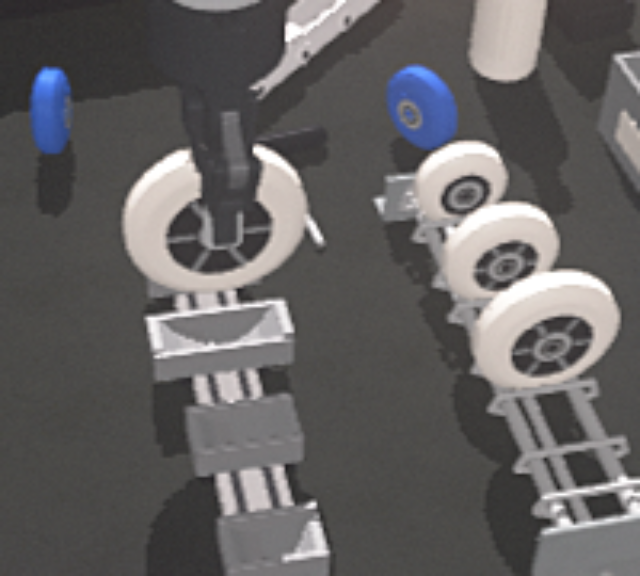

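The held wheel's hub sits at about (218, 230), against an expected (219.5, 231). The nest corners agree between views to 1–2 mm. Lowering.

{"method": "servo_tool", "body": {
  "rows": [
    [[0.002, 0, 0.03, 0, 0, 0, -1], [0.002, 0, 0.045, 0, 0, 0, -1], [0.002, 0, 0.058, 0, 0, 0, -1], [0.002, 0, 0.06, 0, 0, 0, -1], [0.002, 0, 0.06, 0, 0, 0, -1]]
  ]
}}

```text
time_s: 5.18
position: [481.6, 39.7, 78.8]
orientation: [[0.999, -0.046, 0.0], [-0.046, -0.999, 0.0], [0.0, -0.0, -1.0]]
wrist_force: [-0.4, -0.1, -2.2]
width: 23.3
gripper_force: 59.1
```

{"method": "servo_tool", "body": {
  "rows": [
    [[0, 0, 0.002, 0, 0, 0, -1], [0, 0, 0.003, 0, 0, 0, -1], [0, 0, 0.003, 0, 0, 0, -1]]
  ]
}}

```text
time_s: 5.55
position: [482.6, 39.8, 77.3]
orientation: [[0.999, -0.046, 0.003], [-0.046, -0.999, 0.0], [0.003, -0.0, -1.0]]
wrist_force: [0.0, -0.5, 10.5]
width: 23.4
gripper_force: 60.6
```

{"method": "servo_tool", "body": {
  "rows": [
    [[0, 0, 0, 0, 0, 0, -0.3], [0, 0, 0, 0, 0, 0, -0.1], [0, 0, 0, 0, 0, 0, 0.05], [0, 0, 0, 0, 0, 0, 0.05], [0, 0, 0, 0, 0, 0, 0.05]]
  ]
}}

```text
time_s: 6.18
position: [481.2, 39.6, 76.0]
orientation: [[0.999, -0.046, -0.0], [-0.046, -0.999, -0.0], [-0.0, 0.0, -1.0]]
wrist_force: [-0.6, 0.3, 0.2]
width: 44.8
gripper_force: 0.0
```

{"method": "servo_tool", "body": {
  "rows": [
    [[0, 0, -0.03, 0, 0, 0, 0.05], [0, 0, -0.08, 0, 0, 0, 0.05], [0, 0, -0.15, 0, 0, 0, 0.05], [0, 0, -0.18, 0, 0, 0, 0.05], [0, 0, -0.18, 0, 0, 0, 0.05]]
  ]
}}

```text
time_s: 6.8
position: [482.5, 39.8, 221.9]
orientation: [[0.999, -0.046, 0.004], [-0.046, -0.999, 0.001], [0.004, -0.001, -1.0]]
wrist_force: [-0.7, 0.9, -0.6]
width: 44.9
gripper_force: 0.0
```

```bash
python3 - <<'E'
from h import *
import cv2
im=viewer.get_image("side");cv2.imwrite("pics/r110.png",cv2.resize(im[100:280,190:390],None,fx=3.2,fy=3.2))
go(666.7,-42,215,-0.029)
print("hub px",(np.array(proj("side",np.array([481.9,39.4-12,83])))-[190,100])*3.2)
E
```

```text
t 6.85 p [481.6  39.6 220.5] w 44.8 f [ 0.8 -0.4 -0.5] shift [0.236 0.091 0.007] turn [-0.    -0.001 -0.011]
hub px [221.41140158 292.40513535]
```

View pics/r110.png

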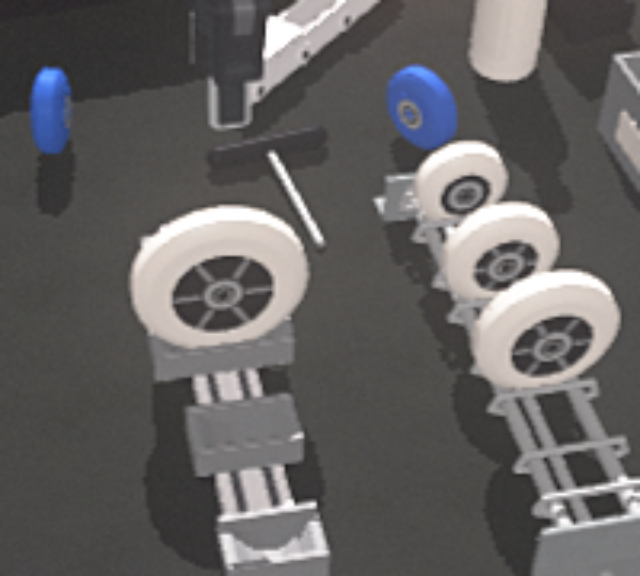

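Wheel_110 is seated: the hub is at (222, 293) and I expected (221, 292). Next is wheel_90.

{"method": "servo_tool", "body": {
  "rows": [
    [[0.05, 0.02, 0.005, 0, 0, -0.003, 0.1], [0.12, 0.05, 0.005, 0, 0, -0.006, 0.1], [0.18, 0.075, 0.005, 0, 0, -0.011, 0.1], [0.236, 0.092, 0.005, 0, 0, -0.011, 0.1], [0.236, 0.092, 0.005, 0, 0, -0.011, 0.1]]
  ]
}}

```text
time_s: 7.48
position: [667.8, -44.7, 212.7]
orientation: [[1.0, -0.031, -0.003], [-0.031, -1.0, -0.001], [-0.003, 0.001, -1.0]]
wrist_force: [-0.6, 0.2, 0.9]
width: 46.9
gripper_force: 0.0
```

```bash
python3 -c "
from h import *
go(666.7,-43,68,-0.029)"
```

```text
t 7.475 p [667.8 -44.7 212.7] w 46.9 f [-0.6  0.2  0.9] shift [-0.001 -0.002  0.181] turn [ 0.001  0.002 -0.002]
```

{"method": "servo_tool", "body": {
  "rows": [
    [[0, 0, 0.06, 0, 0, 0, 0.1], [0, 0, 0.12, 0, 0, 0, 0.1], [0, 0, 0.16, 0, 0, 0, 0.1], [0, 0, 0.182, 0, 0, 0, 0.1], [0, 0, 0.182, 0, 0, 0, 0.1]]
  ]
}}

```text
time_s: 8.1
position: [665.2, -42.3, 69.1]
orientation: [[1.0, -0.029, -0.003], [-0.029, -1.0, 0.0], [-0.003, -0.0, -1.0]]
wrist_force: [0.1, 0.2, -0.1]
width: 47.0
gripper_force: 0.0
```

{"method": "servo_tool", "body": {
  "rows": [
    [[0, 0, 0, 0, 0, 0, -0.2], [0, 0, 0, 0, 0, 0, -0.4], [0, 0, 0, 0, 0, 0, -0.7], [0, 0, 0, 0, 0, 0, -1], [0, 0, 0, 0, 0, 0, -1]]
  ]
}}

```text
time_s: 8.72
position: [667.4, -42.7, 71.9]
orientation: [[1.0, -0.029, 0.002], [-0.029, -1.0, -0.0], [0.002, 0.0, -1.0]]
wrist_force: [-0.6, -0.2, 7.3]
width: 22.8
gripper_force: 59.3
```

{"method": "servo_tool", "body": {
  "rows": [
    [[0, 0, -0.02, 0, 0, 0, -1], [0, 0, -0.06, 0, 0, 0, -1], [0, 0, -0.11, 0, 0, 0, -1], [0, 0, -0.17, 0, 0, 0, -1], [0, 0, -0.175, 0, 0, 0, -1]]
  ]
}}

```text
time_s: 9.35
position: [668.6, -42.6, 215.8]
orientation: [[1.0, -0.029, 0.008], [-0.029, -1.0, 0.0], [0.008, -0.0, -1.0]]
wrist_force: [0.2, -0.6, -1.5]
width: 23.0
gripper_force: 58.8
```

```bash
python3 -c "
from h import *
go(486,114.5,208,-0.047)"
```

```text
t 9.35 p [668.6 -42.6 215.8] w 23.0 f [ 0.2 -0.6 -1.5] shift [-0.234 -0.19   0.008] turn [-0.    -0.005  0.011]
```

{"method": "servo_tool", "body": {
  "rows": [
    [[-0.04, -0.035, 0, 0, 0, 0.003, -1], [-0.1, -0.085, 0, 0, 0, 0.006, -1], [-0.165, -0.135, 0, 0, 0, 0.011, -1], [-0.215, -0.175, 0, 0, 0, 0.011, -1], [-0.234, -0.19, 0, 0, 0, 0.011, -1]]
  ]
}}

```text
time_s: 9.98
position: [480.8, 116.9, 210.5]
orientation: [[0.999, -0.042, -0.001], [-0.042, -0.999, 0.0], [-0.001, -0.0, -1.0]]
wrist_force: [0.9, 0.2, -1.5]
width: 23.0
gripper_force: 58.9
```

{"method": "servo_tool", "body": {
  "rows": [
    [[0, 0, 0.05, 0, 0, 0, -1], [0, 0, 0.1, 0, 0, 0, -1], [0, 0, 0.12, 0, 0, 0, -1], [0, 0, 0.12, 0, 0, 0, -1], [0, 0, 0.12, 0, 0, 0, -1]]
  ]
}}

```text
time_s: 10.6
position: [484.5, 114.6, 115.1]
orientation: [[0.999, -0.047, 0.001], [-0.047, -0.999, 0.0], [0.001, -0.0, -1.0]]
wrist_force: [-0.7, 0.4, -1.3]
width: 23.4
gripper_force: 58.8
```

```bash
python3 -c "
from h import *
go(486,114.5,72,-0.047)"
```

```text
t 10.6 p [484.5 114.6 115.1] w 23.4 f [-0.7  0.4 -1.3] shift [0.002 0.    0.054] turn [-0.    -0.001  0.   ]
```

{"method": "servo_tool", "body": {
  "rows": [
    [[0.001, 0, 0.025, 0, 0, 0, -1], [0.001, 0, 0.042, 0, 0, 0, -1], [0.001, 0, 0.053, 0, 0, 0, -1], [0.001, 0, 0.056, 0, 0, 0, -1], [0.001, 0, 0.056, 0, 0, 0, -1]]
  ]
}}

```text
time_s: 11.22
position: [486.4, 115.0, 70.5]
orientation: [[0.999, -0.046, 0.003], [-0.046, -0.999, 0.001], [0.003, -0.001, -1.0]]
wrist_force: [3.4, 0.1, 0.6]
width: 23.3
gripper_force: 59.2
```

{"method": "servo_tool", "body": {
  "rows": [
    [[0, 0, 0.002, 0, 0, 0, -1], [0, 0, 0.002, 0, 0, 0, -1], [0, 0, 0.002, 0, 0, 0, -1]]
  ]
}}

```text
time_s: 11.6
position: [486.9, 115.0, 70.0]
orientation: [[0.999, -0.047, 0.005], [-0.047, -0.999, 0.001], [0.005, -0.001, -1.0]]
wrist_force: [3.1, -2.9, 17.0]
width: 23.1
gripper_force: 61.7
```

{"method": "servo_tool", "body": {
  "rows": [
    [[0, 0, 0, 0, 0, 0, -0.3], [0, 0, 0, 0, 0, 0, -0.1], [0, 0, 0, 0, 0, 0, 0.05], [0, 0, 0, 0, 0, 0, 0.05], [0, 0, 0, 0, 0, 0, 0.05]]
  ]
}}

```text
time_s: 12.22
position: [484.5, 114.7, 67.9]
orientation: [[0.999, -0.046, -0.0], [-0.046, -0.999, -0.0], [-0.0, 0.0, -1.0]]
wrist_force: [-0.2, -0.3, -0.0]
width: 44.9
gripper_force: 0.0
```

{"method": "servo_tool", "body": {
  "rows": [
    [[0, 0, -0.03, 0, 0, 0, 0.05], [0, 0, -0.08, 0, 0, 0, 0.05], [0, 0, -0.15, 0, 0, 0, 0.05], [0, 0, -0.185, 0, 0, 0, 0.05], [0, 0, -0.185, 0, 0, 0, 0.05]]
  ]
}}

```text
time_s: 12.85
position: [485.9, 115.2, 218.3]
orientation: [[0.999, -0.046, 0.004], [-0.046, -0.999, 0.001], [0.004, -0.002, -1.0]]
wrist_force: [0.4, 0.3, -0.8]
width: 44.9
gripper_force: 0.0
```

```bash
python3 - <<'E'
from h import *
import cv2
im=viewer.get_image("side");cv2.imwrite("pics/r90.png",cv2.resize(im[100:280,190:390],None,fx=3.2,fy=3.2))
go(669,39,215,-0.029)
print("hub px",(np.array(proj("side",np.array([485.7,114.4-12,73])))-[190,100])*3.2)
E
```

```text
t 12.9 p [484.9 114.8 216.6] w 45.2 f [-0.1 -0.5 -0.7] shift [0.234 0.084 0.002] turn [-0.    -0.001 -0.011]
hub px [201.02548087 224.25924835]
```

View pics/r90.png

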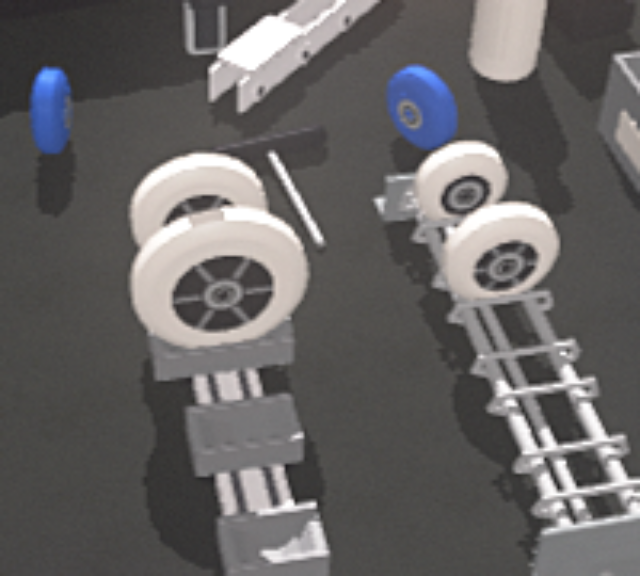

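Wheel_90 stands in its nest, with its outline centred at about x = 199 as predicted. Next is wheel_76.

{"method": "servo_tool", "body": {
  "rows": [
    [[0.05, 0.02, 0, 0, 0, -0.003, 0.1], [0.12, 0.045, 0, 0, 0, -0.006, 0.1], [0.18, 0.07, 0, 0, 0, -0.011, 0.1], [0.233, 0.085, 0, 0, 0, -0.011, 0.1], [0.233, 0.085, 0, 0, 0, -0.011, 0.1]]
  ]
}}

```text
time_s: 13.52
position: [669.0, 35.7, 212.9]
orientation: [[0.999, -0.032, -0.003], [-0.032, -0.999, -0.002], [-0.003, 0.002, -1.0]]
wrist_force: [-0.8, 1.0, -0.1]
width: 47.0
gripper_force: 0.0
```

```bash
python3 -c "
from h import *
go(669,38.5,58,-0.029)"
```

```text
t 13.525 p [669.   35.7 212.9] w 47.0 f [-0.8  1.  -0.1] shift [ 0.    -0.004  0.194] turn [ 0.001  0.002 -0.002]
```

{"method": "servo_tool", "body": {
  "rows": [
    [[0.001, -0.001, 0.06, 0, 0, 0, 0.1], [0.001, -0.001, 0.12, 0, 0, 0, 0.1], [0.001, -0.001, 0.17, 0, 0, 0, 0.1], [0.001, -0.001, 0.195, 0, 0, 0, 0.1], [0.001, -0.001, 0.195, 0, 0, 0, 0.1]]
  ]
}}

```text
time_s: 14.15
position: [667.0, 39.2, 58.6]
orientation: [[1.0, -0.029, -0.003], [-0.029, -1.0, -0.0], [-0.003, 0.0, -1.0]]
wrist_force: [0.0, -0.8, 0.4]
width: 46.9
gripper_force: 0.0
```

{"method": "servo_tool", "body": {
  "rows": [
    [[0, 0, 0, 0, 0, 0, -0.2], [0, 0, 0, 0, 0, 0, -0.4], [0, 0, 0, 0, 0, 0, -0.7], [0, 0, 0, 0, 0, 0, -1], [0, 0, 0, 0, 0, 0, -1]]
  ]
}}

```text
time_s: 14.78
position: [669.6, 39.2, 61.8]
orientation: [[1.0, -0.029, 0.003], [-0.029, -1.0, 0.0], [0.003, -0.001, -1.0]]
wrist_force: [-1.2, -0.1, 7.4]
width: 23.4
gripper_force: 59.3
```

{"method": "servo_tool", "body": {
  "rows": [
    [[0, 0, -0.02, 0, 0, 0, -1], [0, 0, -0.06, 0, 0, 0, -1], [0, 0, -0.11, 0, 0, 0, -1], [0, 0, -0.17, 0, 0, 0, -1], [0, 0, -0.19, 0, 0, 0, -1]]
  ]
}}

```text
time_s: 15.4
position: [669.9, 39.0, 216.7]
orientation: [[1.0, -0.029, 0.006], [-0.029, -1.0, 0.001], [0.006, -0.001, -1.0]]
wrist_force: [0.9, 0.2, -0.5]
width: 23.3
gripper_force: 58.8
```

```bash
python3 -c "
from h import *
go(478.5,-40.5,210,-0.047)"
```

```text
t 15.4 p [669.9  39.  216.7] w 23.3 f [ 0.9  0.2 -0.5] shift [-0.236  0.106  0.007] turn [-0.001 -0.004  0.011]
```

{"method": "servo_tool", "body": {
  "rows": [
    [[-0.04, 0.02, 0, 0, 0, 0.003, -1], [-0.1, 0.045, 0, 0, 0, 0.006, -1], [-0.165, 0.075, 0, 0, 0, 0.011, -1], [-0.215, 0.1, 0, 0, 0, 0.011, -1], [-0.236, 0.107, 0, 0, 0, 0.011, -1]]
  ]
}}

```text
time_s: 16.02
position: [474.6, -42.6, 212.2]
orientation: [[0.999, -0.048, -0.001], [-0.048, -0.999, -0.001], [-0.001, 0.001, -1.0]]
wrist_force: [0.6, 0.4, -1.1]
width: 23.4
gripper_force: 58.8
```

{"method": "servo_tool", "body": {
  "rows": [
    [[0, 0, 0.05, 0, 0, 0, -1], [0, 0, 0.1, 0, 0, 0, -1], [0, 0, 0.13, 0, 0, 0, -1], [0, 0, 0.13, 0, 0, 0, -1], [0, 0, 0.13, 0, 0, 0, -1]]
  ]
}}

```text
time_s: 16.65
position: [478.1, -40.9, 108.9]
orientation: [[0.999, -0.046, 0.001], [-0.046, -0.999, 0.0], [0.001, -0.0, -1.0]]
wrist_force: [0.6, -0.1, -0.6]
width: 23.1
gripper_force: 58.8
```

```bash
python3 - <<'E'
from h import *
import cv2
im=viewer.get_image("side");cv2.imwrite("pics/n76.png",cv2.resize(im[120:300,190:390],None,fx=3.2,fy=3.2))
go(478.5,-41,62,-0.047)
E
```

```text
t 16.7 p [478.3 -41.  109.2] w 23.2 f [-0.5  0.3 -0.3] shift [ 0.    -0.     0.059] turn [-0.    -0.001  0.001]
```

View pics/n76.png

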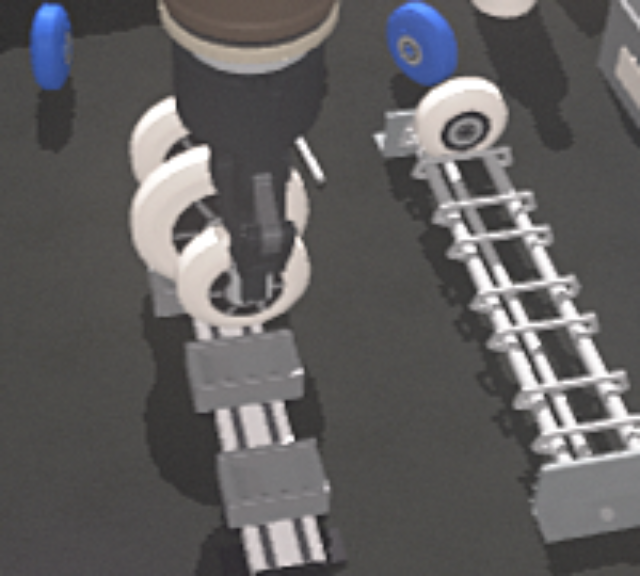

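The wheel spans x = 177–311 and the nest 187–303, so both centre at about 245. Lowering.

{"method": "servo_tool", "body": {
  "rows": [
    [[0, 0, 0.025, 0, 0, 0, -1], [0, 0, 0.042, 0, 0, 0, -1], [0, 0, 0.053, 0, 0, 0, -1], [0, 0, 0.057, 0, 0, 0, -1], [0, 0, 0.057, 0, 0, 0, -1]]
  ]
}}

```text
time_s: 17.32
position: [477.6, -41.2, 62.6]
orientation: [[0.999, -0.046, 0.0], [-0.046, -0.999, -0.0], [0.0, 0.0, -1.0]]
wrist_force: [-0.4, -0.4, -1.9]
width: 23.0
gripper_force: 59.0
```

{"method": "servo_tool", "body": {
  "rows": [
    [[0, 0, 0.001, 0, 0, 0, -1], [0, 0, 0.003, 0, 0, 0, -1], [0, 0, 0.003, 0, 0, 0, -1]]
  ]
}}

```text
time_s: 17.7
position: [479.2, -41.2, 61.1]
orientation: [[0.999, -0.046, 0.004], [-0.046, -0.999, -0.0], [0.004, -0.0, -1.0]]
wrist_force: [2.1, -0.8, 6.4]
width: 23.1
gripper_force: 60.0
```

{"method": "servo_tool", "body": {
  "rows": [
    [[0, 0, 0, 0, 0, 0, -0.3], [0, 0, 0, 0, 0, 0, -0.1], [0, 0, 0, 0, 0, 0, 0.05], [0, 0, 0, 0, 0, 0, 0.05], [0, 0, 0, 0, 0, 0, 0.05]]
  ]
}}

```text
time_s: 18.32
position: [477.2, -41.2, 60.0]
orientation: [[0.999, -0.046, -0.0], [-0.046, -0.999, -0.0], [-0.0, 0.0, -1.0]]
wrist_force: [-0.6, -0.4, 0.7]
width: 44.9
gripper_force: 0.0
```

{"method": "servo_tool", "body": {
  "rows": [
    [[0, 0, -0.03, 0, 0, 0, 0.05], [0, 0, -0.08, 0, 0, 0, 0.05], [0, 0, -0.15, 0, 0, 0, 0.05], [0, 0, -0.195, 0, 0, 0, 0.05], [0, 0, -0.195, 0, 0, 0, 0.05]]
  ]
}}

```text
time_s: 18.95
position: [479.0, -41.2, 218.8]
orientation: [[0.999, -0.046, 0.006], [-0.046, -0.999, -0.0], [0.006, -0.0, -1.0]]
wrist_force: [0.6, 0.1, -1.3]
width: 44.8
gripper_force: 0.0
```

```bash
python3 -c "
from h import *
go(671.5,121,215,-0.029)"
```

```text
t 18.95 p [479.  -41.2 218.8] w 44.8 f [ 0.6  0.1 -1.3] shift [ 0.231 -0.214  0.006] turn [-0.    -0.004 -0.011]
```

{"method": "servo_tool", "body": {
  "rows": [
    [[0.05, -0.045, 0, 0, 0, -0.003, 0.1], [0.1, -0.09, 0, 0, 0, -0.006, 0.1], [0.15, -0.14, 0, 0, 0, -0.011, 0.1], [0.2, -0.185, 0, 0, 0, -0.011, 0.1], [0.231, -0.214, 0, 0, 0, -0.011, 0.1]]
  ]
}}

```text
time_s: 19.58
position: [670.5, 123.5, 213.8]
orientation: [[1.0, -0.027, -0.002], [-0.027, -1.0, 0.0], [-0.002, -0.0, -1.0]]
wrist_force: [1.1, -0.4, 0.3]
width: 46.8
gripper_force: 0.0
```

{"method": "servo_tool", "body": {
  "rows": [
    [[0, 0, 0.01, 0, 0, 0, 0.1], [0, 0, 0.02, 0, 0, 0, 0.1], [0, 0, 0.02, 0, 0, 0, 0.1]]
  ]
}}

```text
time_s: 19.95
position: [668.5, 119.8, 198.7]
orientation: [[1.0, -0.03, -0.003], [-0.03, -1.0, -0.001], [-0.003, 0.001, -1.0]]
wrist_force: [-0.5, 0.6, 0.5]
width: 46.9
gripper_force: 0.0
```

```bash
python3 -c "
from h import *
go(671.5,121,51,-0.029)"
```

```text
t 19.95 p [668.5 119.8 198.7] w 46.9 f [-0.5  0.6  0.5] shift [ 0.004 -0.002  0.185] turn [ 0.001  0.002 -0.001]
```

{"method": "servo_tool", "body": {
  "rows": [
    [[0.002, 0, 0.06, 0, 0, 0, 0.1], [0.002, 0, 0.12, 0, 0, 0, 0.1], [0.002, 0, 0.165, 0, 0, 0, 0.1], [0.002, 0, 0.185, 0, 0, 0, 0.1], [0.002, 0, 0.185, 0, 0, 0, 0.1]]
  ]
}}

```text
time_s: 20.58
position: [671.0, 120.7, 51.9]
orientation: [[1.0, -0.029, -0.001], [-0.029, -1.0, -0.0], [-0.001, 0.0, -1.0]]
wrist_force: [0.1, 0.2, 1.4]
width: 46.9
gripper_force: 0.0
```

{"method": "servo_tool", "body": {
  "rows": [
    [[0, 0, 0, 0, 0, 0, -0.2], [0, 0, 0, 0, 0, 0, -0.4], [0, 0, 0, 0, 0, 0, -0.7], [0, 0, 0, 0, 0, 0, -1], [0, 0, 0, 0, 0, 0, -1]]
  ]
}}

```text
time_s: 21.2
position: [672.4, 121.2, 53.7]
orientation: [[1.0, -0.029, 0.003], [-0.029, -1.0, 0.0], [0.003, -0.0, -1.0]]
wrist_force: [-1.3, -0.5, 8.0]
width: 23.2
gripper_force: 59.2
```

{"method": "servo_tool", "body": {
  "rows": [
    [[0, 0, -0.01, 0, 0, 0, -1], [0, 0, -0.03, 0, 0, 0, -1], [0, 0, -0.03, 0, 0, 0, -1]]
  ]
}}

```text
time_s: 21.58
position: [672.6, 121.7, 78.1]
orientation: [[1.0, -0.029, 0.003], [-0.029, -1.0, 0.001], [0.003, -0.001, -1.0]]
wrist_force: [-0.5, 0.7, -0.5]
width: 23.0
gripper_force: 58.5
```

```bash
python3 - <<'E'
from h import *
import cv2
im=viewer.get_image("side");cv2.imwrite("pics/g64.png",cv2.resize(im[90:300,200:400],None,fx=2.8,fy=2.8))
go(475,-125,210,-0.047)
E
```

```text
t 21.625 p [672.  121.5  77.2] w 23.0 f [-0.2  0.8 -1.8] shift [-0.237  0.315 -0.167] turn [-0.    -0.001  0.012]
```

View pics/g64.png

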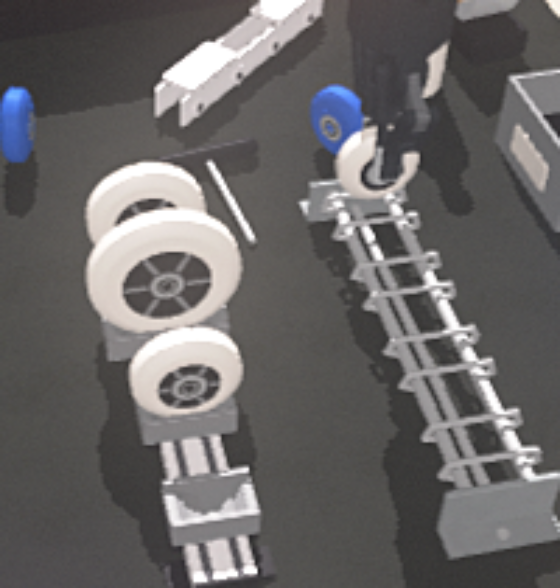

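Wheel_76 is upright in its nest and wheel_64 is held above the rack at about (375, 165). Carrying it to the last nest.

{"method": "servo_tool", "body": {
  "rows": [
    [[0, 0, -0.05, 0, 0, 0, -1], [0, 0, -0.11, 0, 0, 0, -1], [0, 0, -0.165, 0, 0, 0, -1], [-0.03, 0.04, -0.167, 0, 0, 0.004, -1], [-0.07, 0.095, -0.167, 0, 0, 0.008, -1]]
  ]
}}

```text
time_s: 22.25
position: [613.0, 47.4, 209.8]
orientation: [[0.999, -0.039, 0.001], [-0.039, -0.999, 0.001], [0.001, -0.001, -1.0]]
wrist_force: [0.1, -1.6, -0.4]
width: 23.0
gripper_force: 58.8
```

```bash
python3 -c "
from h import *
go(475,-125,210,-0.047)"
```

```text
t 22.25 p [613.   47.4 209.8] w 23.0 f [ 0.1 -1.6 -0.4] shift [-0.164  0.222 -0.001] turn [-0.    -0.001  0.005]
```

{"method": "servo_tool", "body": {
  "rows": [
    [[-0.04, 0.054, 0, 0, 0, 0.004, -1], [-0.085, 0.115, 0, 0, 0, 0.004, -1], [-0.13, 0.175, 0, 0, 0, 0.004, -1], [-0.164, 0.221, 0, 0, 0, 0.004, -1], [-0.164, 0.221, 0, 0, 0, 0.004, -1]]
  ]
}}

```text
time_s: 22.88
position: [472.2, -127.6, 209.6]
orientation: [[0.999, -0.054, -0.001], [-0.054, -0.999, -0.001], [-0.001, 0.001, -1.0]]
wrist_force: [-0.2, 0.2, -0.1]
width: 22.7
gripper_force: 58.8
```

{"method": "servo_tool", "body": {
  "rows": [
    [[0, 0, 0.05, 0, 0, 0, -1], [0, 0, 0.1, 0, 0, 0, -1], [0, 0, 0.14, 0, 0, 0, -1], [0, 0, 0.14, 0, 0, 0, -1], [0, 0, 0.14, 0, 0, 0, -1]]
  ]
}}

```text
time_s: 23.5
position: [475.7, -123.9, 98.5]
orientation: [[0.999, -0.047, 0.001], [-0.047, -0.999, 0.0], [0.001, -0.0, -1.0]]
wrist_force: [0.3, 0.4, -0.3]
width: 22.7
gripper_force: 58.7
```

```bash
python3 - <<'E'
from h import *
go(475,-125,54,-0.047)
E
```

```text
t 23.5 p [ 475.7 -123.9   98.5] w 22.7 f [ 0.3  0.4 -0.3] shift [-0.001  0.001  0.056] turn [-0.    -0.001 -0.   ]
```

{"method": "servo_tool", "body": {
  "rows": [
    [[-0.001, 0.001, 0.025, 0, 0, 0, -1], [-0.001, 0.001, 0.042, 0, 0, 0, -1], [-0.001, 0.001, 0.05, 0, 0, 0, -1], [-0.001, 0.001, 0.054, 0, 0, 0, -1], [-0.001, 0.001, 0.054, 0, 0, 0, -1]]
  ]
}}

```text
time_s: 24.12
position: [475.0, -125.1, 55.0]
orientation: [[0.999, -0.048, 0.002], [-0.048, -0.999, -0.0], [0.002, 0.0, -1.0]]
wrist_force: [1.8, 0.5, 0.7]
width: 22.7
gripper_force: 58.9
```

{"method": "servo_tool", "body": {
  "rows": [
    [[0, 0, 0.001, 0, 0, 0, -1], [0, 0, 0.003, 0, 0, 0, -1], [0, 0, 0.003, 0, 0, 0, -1]]
  ]
}}

```text
time_s: 24.5
position: [476.2, -125.3, 54.0]
orientation: [[0.999, -0.048, 0.004], [-0.048, -0.999, -0.001], [0.005, 0.0, -1.0]]
wrist_force: [-0.0, 1.4, 17.8]
width: 23.2
gripper_force: 61.2
```

Contact came at the expected seated height. Releasing and retreating.

{"method": "servo_tool", "body": {
  "rows": [
    [[0, 0, 0, 0, 0, 0, -0.3], [0, 0, 0, 0, 0, 0, -0.1], [0, 0, 0, 0, 0, 0, 0.05], [0, 0, 0, 0, 0, 0, 0.05], [0, 0, 0, 0, 0, 0, 0.05]]
  ]
}}

```text
time_s: 25.12
position: [473.8, -125.0, 51.9]
orientation: [[0.999, -0.048, -0.0], [-0.048, -0.999, -0.0], [-0.0, 0.0, -1.0]]
wrist_force: [-0.3, -0.8, -0.5]
width: 44.8
gripper_force: 0.0
```

{"method": "servo_tool", "body": {
  "rows": [
    [[0, 0, -0.03, 0, 0, 0, 0.05], [0, 0, -0.08, 0, 0, 0, 0.05], [0, 0, -0.15, 0, 0, 0, 0.05], [0, 0, -0.22, 0, 0, 0, 0.05], [0, 0, -0.25, 0, 0, 0, 0.05]]
  ]
}}

```text
time_s: 25.75
position: [475.0, -125.2, 255.4]
orientation: [[0.999, -0.048, 0.005], [-0.048, -0.999, -0.001], [0.005, 0.001, -1.0]]
wrist_force: [0.1, -1.0, -0.5]
width: 44.7
gripper_force: 0.0
```

{"method": "servo_tool", "body": {
  "rows": [
    [[0, 0.07, 0, 0, 0, 0, 0.05], [0, 0.14, 0, 0, 0, 0, 0.05], [0, 0.2, 0, 0, 0, 0, 0.05], [0, 0.25, 0, 0, 0, 0, 0.05], [0, 0.25, 0, 0, 0, 0, 0.05]]
  ]
}}

```text
time_s: 26.38
position: [462.9, -328.4, 251.6]
orientation: [[0.999, -0.053, -0.001], [-0.053, -0.999, -0.001], [-0.001, 0.001, -1.0]]
wrist_force: [-0.8, 0.8, -0.7]
width: 44.9
gripper_force: 0.0
```

```bash
python3 - <<'E'
from h import *
import cv2
a=viewer.get_image("side")[120:300,200:340];b=viewer.get_image("top")[150:240,190:350]
a=cv2.resize(a,(400,514));b=cv2.resize(b,(400,225));c=np.zeros((514,800,3),np.uint8);c[:,:400]=a;c[:225,400:]=b
cv2.imwrite("pics/end.png",c);go(475,-125,54,-0.047)
for x,y,z in((485.4,114,73),(482,39.3,83),(478,-41.2,66),(474.5,-125.2,60)):
    print((proj("side",np.array([x,y-12,z]))-[200,120])*400/140,(proj("top",np.array([x,y,z]))-[190,150])*2.5+[400,0])
E
```

```text
t 26.475 p [ 464.2 -324.4  251.7] w 44.9 f [-0.5  1.   0.9] shift [ 0.002 -0.249  0.247] turn [-0.     0.    -0.001]
[150.63488049 143.50585846] [472.89420843 148.98639187]
[169.29206422 204.00888971] [555.87907695 154.30824552]
[191.43243902 307.56487297] [644.41053225 161.63898801]
[218.655935   416.19150823] [735.69157246 167.91814798]
```

View pics/end.png

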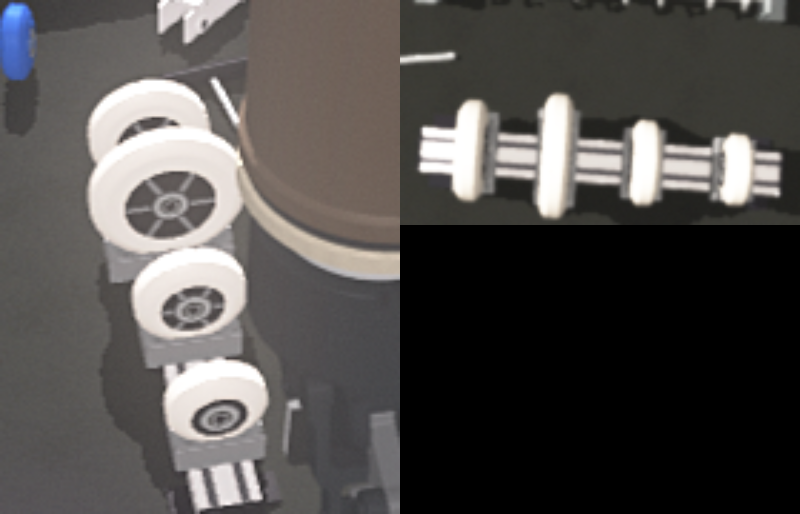

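All four hubs match their seated predictions in both views: side (170, 205), (193, 309) and (219, 418), and top (472, 150) for wheel_90. The arm is clear of everything, so I'm handing in.

```bash
python3 -c "
from bench import order
print(order.finish_job())"
```

```text
the job is handed in; nothing more can be done
None
```

All four wheels were placed upright in their own nests (left to right 90, 110, 76, 64) and the job was handed in at about 26 s; both camera views showed them at their seated positions, but the hand-in call returned no verdict.

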